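# Run the specimen carriage to its end stop

### The arm

A 6-joint arm with a two-finger parallel gripper is mounted at the origin on the work surface. World frame = base frame: x ahead of the robot, y to its left, z up, the work surface at z = 0. Lengths are in m, angles in rad, forces in N, time in s.
With the tool pointing down it reaches from about 0.3 to 0.875 m from the base axis. Payload 6.4 kg.
Tool frame: the origin (TCP) lies on the centre line of the jaws, within the pads' length; the fingertips stand 25 mm ahead of it and the grasp point (between the pads) lies 6 mm ahead of it; z points along the fingers, y is the line along which they close (so a half turn about z gives the same grasp; the last joint's range is limited). The gripper opens to 85 mm and grips with 20 to 120 N. Pads are 22 mm wide; open, the fingers measure 114 mm over their backs; the gripper's body (76 mm by 85 mm) begins 54 mm behind the grasp point. The pads swing forward as they close: fully open they stand 13 mm farther back than shut.
Start: joints at [-1.521, 0.181, 1.607, -0, 1.354, -0.206], TCP at [0.146, -0.556, 0.256] pointing down, gripper open.
Joint ranges: [-2.99, 2.99], [-0.89, 2.07], [0.3, 2.58], [-1.14, 4.28], [0, 2.63], [-3.12, 3.12]. Speed limits (rad/s): [2.57, 2.57, 3.01, 3.14, 3.14, 3.14].

### API

Orientations are given as a unit quaternion [w, x, y, z].
In Python, from bench import get_obs, camera, hand_in, spot_in gives the robot as it stands.
- The arm moves only by the shell command python3 -m jog 'ROWS'. ROWS is JSON, one flat list of numbers, 7 for each row, row after row: the shift along the tool's x, y, z in m, then the turn, a rotation vector about the tool's x, y, z in rad, then the closure, from 0 (fully open) to 1 (shut). A call has 1 to 20 rows; each row is the pose to reach, as a shift and turn from the pose commanded when the call began, along the tool's axes at that moment; what a row does not reach only later rows make up. A row lasts 1/8 s, in which the tool goes at most 62.5 mm and 10.7 degrees, less where a joint would pass 70% of its speed; a pose out of reach is approached as far as the arm can. A call with a gripper value outside its range is refused whole. The fingers move at their own pace and stop on an object; the grip force is fixed at half the most. Time passes only in rows, so rows that repeat a pose let the fingers close. It gives the time, the measured TCP pose, the force, the opening and the grip force at its end, in the units of the state.
- get_obs(): the state, without advancing time (a new reading comes with each control period).
- camera(name): name is "scene" or "top" or "wrist"; returns a dict with "frame" (420x560x3 uint8, red, green, blue), "mtx" (3x3 intrinsics, pixels), "distortion" ([k1, k2, p1, p2, k3] as OpenCV has them; the pictures are not rectified), "extrinsics" (4x4, takes a point from camera to world coordinates). Camera axes: x right, y up, looking along -z (the intrinsics and any distortion apply to the point x, -y, -z); pixel columns grow to the right and rows downward; lengths in m; the calibration is good to about 2 mm. A picture is of the moment at which its call begins. There is no depth.
- hand_in(): hands the job in; it is judged then, once.
Trained networks look in a picture, given as the dict that the camera call returned (one of the last four; its "shot" number tells which), for a name from the list of things; names that differ only in an ending like _2 or _b are one class to them, and where a whole thing is asked for, a point or a joint stands for the part that bears it (a point fixed in the world has none). Each returns a list of dicts, best first, with "confidence" (0 to 1); they miss things now and then, are a little off and sometimes report something else, mostly with a low value. They report only what shows in the picture. A call takes as long as a camera call.
- spot_in(picture, name): "xyz" ([x, y, z] in m, in world coordinates, good to about 4 mm: the middle of the surface that is visible of it).
The state is a dict: "time_s": time; "q": joint angles; "dq": joint speeds; "joint_efforts": joint torques, N m; "eef_pos": TCP position; "eef_rot": TCP orientation; "wrist_force": force on the tool from outside, world axes, zero at the start; "torque": the same for the moment, N m; "opening": opening from 0.0 (shut) to 1.0 (fully open); "grasp_force": force on a finger pad.
Only numpy, scipy, OpenCV 4.12 (cv2) and the standard library are available. Lean on these libraries where they do the work, as an engineer would, in place of code of your own. Each camera call takes 0.05 s, during which the arm holds its last target. There are 200 camera calls.

### The job

Press down the release button on top of the black specimen carriage and, holding it down the whole time, slide the carriage along its rail until it rests against the stop block. Then let the button come up and move clear; leave the loose things around the rail where they stand.

Things in the scene. Friction and masses are not known exactly. Their poses are not given: they have to be found in the camera images.
- rail: The straight specimen slide, fixed to the bench: an aluminium foot 100 x 380 x 12 mm with a T-shaped rail, its top 34 mm above the bench. Origin: centre of the underside, on the bench. Its y axis runs along the rail (either way may be the way to go), its z axis is up; low end caps (36 mm high) close both ends.
- carriage_mid (a point): Middle of the carriage's top deck, 62 mm above the bench. Black block 80 mm long along the rail (end faces 40 mm either way), 74 mm across, captive on the rail. At each end a crosswise guard wall, 8 mm thick, 60 mm wide, rises to 96 mm above the bench; 64 mm clear between the walls. A side arm (rail's +x) reaches 85 mm out, 68 mm high, with a fixed grey specimen.
- carriage (a joint): Carriage position along the rail, m: 0 at the rail's middle, growing along the rail's y axis; range -0.135 to 0.135. It starts locked, within 0.002 of the middle; with the button up it cannot leave there (a few mm of play). With the button down it slides with about 2 to 3 N.
- button_top (a point): Centre of the top of the release button: a ribbed steel plate 46 x 46 mm in the middle of the carriage's deck, between the guard walls, its top 74 mm above the bench when up. The point rides with the carriage and goes down with the button. Press anywhere on the plate.
- release_button (a joint): How far the button is pressed straight down, m: 0 up (locked), 0.008 fully down. Springs back: 5.5 N to start it, 8.5 N fully down. The lock frees the carriage at 0.004; held down means above 0.0045. A fingertip pressing on it drags the carriage along by friction and may also lean on a guard wall.
- stop_block: The end stop: aluminium block with a dark thumb screw on top, clamped across the rail beyond one end of the carriage (which end differs). 30 mm along the rail, 74 mm across, top 75 mm above the bench (screw 92). Origin: at bench height below its middle. Immovable. With the carriage against it, the carriage's middle is 55 mm from this origin, horizontally.
- scale_clip: A thin flat aluminium clip on the rail on the side away from the stop block, 64 x 12 mm, top 36 mm above the bench. The carriage passes over it; it is not a stop. Origin: at bench height on the rail's centre line.
- mount_a: Loose resin specimen mount, black disc 30 mm across, 20 mm high, standing on the bench on the robot's side of the rail. Origin: centre of its underside. To be left alone.
- mount_b: A second loose mount like mount_a. To be left alone.
- bottle: Loose white bottle, 60 mm across, 110 mm high, standing beyond the rail. Origin: centre of its underside. To be left alone.
- beaker: Loose grey open cup, 66 mm across at the rim, 80 mm high, standing beyond the rail. Origin: centre of its underside. To be left alone.

How it is judged:
By the outcome, as a careful person would: the job done as asked, in the order asked, and still so for the second after the job is handed in, with the robot touching nothing.
It also fails if it takes over 48 s, if anything falls off the work surface, if the arm or the gripper's body presses on something with over 40 N, if the wrist force passes 120 N, or if a joint passes its speed limit or range.

## Working session

There is one attempt and no reset: what is moved stays moved. The work goes in short steps, Python scripts to look and compute and a shell command to move; the robot and the scene stay as the last step left them, time stands still between calls to the robot, and variables do not carry over. Pictures are saved under pics/ and viewed, at most 10 in all, crops included, and the job is handed in when it is done.

```bash
mkdir -p pics; python3 - <<'E'
from bench import *
import cv2,numpy as np
o=get_obs();print(o['time_s'],o['eef_pos'],o['eef_rot'],o['opening'])
ims=[]
for c in("scene","top"):
    p=camera(c);cv2.imwrite(f'pics/{c}0.png',p['frame'][:,:,::-1])
    for n in("rail","carriage_mid","button_top","stop_block","scale_clip","mount_a","bottle","beaker"):
        print(c,n,[(np.round(d['xyz'],3).tolist(),round(d['confidence'],2)) for d in spot_in(p,n)[:3]])
E
```

```text
0.0 [ 0.14549486 -0.55576184  0.25542092] [-8.49129240e-04  9.91829573e-01  1.27567128e-01  6.51674986e-05] 0.9978123381153902
scene rail [([0.599, 0.005, 0.034], 0.81)]
scene carriage_mid [([0.618, -0.012, 0.065], 0.78)]
scene button_top [([0.6, -0.032, 0.075], 0.7)]
scene stop_block [([0.658, -0.142, 0.071], 0.85)]
scene scale_clip [([0.534, 0.102, 0.036], 0.7)]
scene mount_a [([0.468, 0.025, 0.019], 0.7), ([0.54, -0.141, 0.02], 0.6)]
scene bottle [([0.833, -0.101, 0.073], 0.73), ([0.534, 0.102, 0.038], 0.5)]
scene beaker [([0.716, 0.158, 0.044], 0.86)]
top rail [([0.597, -0.015, 0.036], 0.64), ([0.648, -0.139, 0.077], 0.48), ([0.818, -0.112, 0.074], 0.22)]
top carriage_mid [([0.535, 0.101, 0.035], 0.64), ([0.609, -0.026, 0.064], 0.6)]
top button_top [([0.595, -0.03, 0.074], 0.58)]
top stop_block [([0.651, -0.14, 0.079], 0.71)]
top scale_clip [([0.534, 0.1, 0.035], 0.72)]
top mount_a [([0.533, -0.144, 0.019], 0.73), ([0.651, -0.142, 0.077], 0.68), ([0.465, 0.022, 0.019], 0.58)]
top bottle [([0.815, -0.113, 0.073], 0.85)]
top beaker [([0.732, 0.171, 0.04], 0.71)]
```

View pics/top0.png

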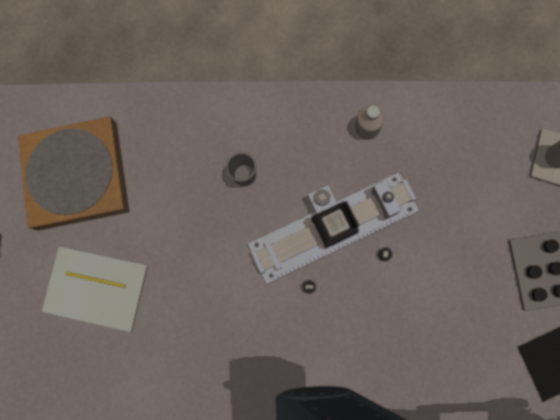

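View pics/scene0.png

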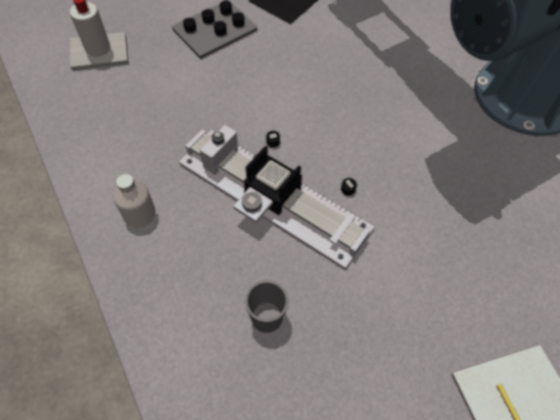

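Top view: carriage at (335,224), stop at (388,197), clip at (265,258). The button, clip and stop positions lie on one line to within 1 mm, pointing about −64° towards the stop, and the button heights match the given 74 mm. The scene view agrees: stop (218,147), button (273,176). Expected travel is about 67 mm. I'll go above the button with the jaws shut and tool y along the rail.

```bash
python3 -m jog '[0.57,-0.393,0,0,0,-0.195,1, 0.57,-0.393,0,0,0,-0.195,1, 0.57,-0.393,0,0,0,-0.195,1, 0.57,-0.393,0,0,0,-0.195,1, 0.57,-0.393,0,0,0,-0.195,1, 0.57,-0.393,0,0,0,-0.195,1, 0.57,-0.393,0,0,0,-0.195,1, 0.57,-0.393,0,0,0,-0.195,1, 0.57,-0.393,0,0,0,-0.195,1, 0.57,-0.393,0,0,0,-0.195,1, 0.57,-0.393,0,0,0,-0.195,1, 0.57,-0.393,0,0,0,-0.195,1, 0.57,-0.393,0,0,0,-0.195,1, 0.57,-0.393,0.03,0,0,-0.195,1, 0.57,-0.393,0.05,0,0,-0.195,1, 0.57,-0.393,0.05,0,0,-0.195,1, 0.57,-0.393,0.05,0,0,-0.195,1]'
cat > m.py <<'E'
from bench import *
import cv2,numpy as np,sys
from scipy.spatial.transform import Rotation as R
o=get_obs();M=R.from_quat(np.roll(o['eef_rot'],-1)).as_matrix()
print(o['time_s'],o['eef_pos'],o['opening'],o['wrist_force'],'\n',M.round(3))
for c in sys.argv[2:]:
    p=camera(c);cv2.imwrite(f'pics/{c}{sys.argv[1]}.png',p['frame'][:,:,::-1])
    for n in("button_top","carriage_mid","stop_block","scale_clip"):
        for d in spot_in(p,n)[:2]:
            x=np.array(d['xyz']);print(c,n,x.round(4),round(d['confidence'],2),'tool',(M.T@(x-o['eef_pos'])).round(4))
E
python3 m.py 1 wrist top scene
```

```text
time_s: 3.02
eef_pos: [0.5976, -0.033, 0.2074]
eef_rot: [0.0, 0.975, 0.223, 0.001]
wrist_force: [0.5, 0.5, 0.1]
opening: -0.002
grasp_force: 0.0
3.025 [ 0.59764324 -0.03302863  0.20742473] -0.002353743170790773 [0.4636553  0.54395591 0.12021196] 
 [[ 0.901  0.434  0.001]
 [ 0.434 -0.901 -0.   ]
 [ 0.001  0.001 -1.   ]]
wrist button_top [ 0.5996 -0.0348  0.0739] 0.85 tool [0.0009 0.0023 0.1335]
wrist carriage_mid [ 0.6157 -0.0191  0.0676] 0.81 tool [ 0.0222 -0.0048  0.1398]
wrist stop_block [ 0.6537 -0.1445  0.0707] 0.61 tool [0.002  0.1246 0.1368]
wrist scale_clip [0.5366 0.0988 0.0366] 0.98 tool [ 0.0021 -0.1454  0.1707]
wrist scale_clip [ 0.6026 -0.0131  0.033 ] 0.16 tool [ 0.013  -0.016   0.1744]
top button_top [ 0.5879 -0.0331  0.0748] 0.52 tool [-0.0089 -0.0043  0.1326]
top button_top [ 0.5319 -0.1545  0.0198] 0.39 tool [-0.1121  0.0807  0.1876]
top carriage_mid [ 0.5852 -0.0302  0.0578] 0.63 tool [-0.0101 -0.0081  0.1496]
top stop_block [0.5368 0.1004 0.0306] 0.65 tool [ 0.003  -0.1468  0.1767]
top stop_block [ 0.6287 -0.1621  0.0748] 0.39 tool [-0.0282  0.1296  0.1327]
top scale_clip [0.5367 0.1008 0.0325] 0.71 tool [ 0.0031 -0.1472  0.1748]
top scale_clip [ 0.629  -0.1676  0.0774] 0.56 tool [-0.0303  0.1347  0.1301]
scene button_top [ 0.6006 -0.031   0.0774] 0.71 tool [ 0.0034 -0.0007  0.13  ]
scene carriage_mid [ 0.6164 -0.014   0.0658] 0.97 tool [ 0.025  -0.0091  0.1416]
scene carriage_mid [ 0.544  -0.1372  0.0132] 0.57 tool [-0.0937  0.0703  0.1942]
scene stop_block [ 0.6587 -0.142   0.0727] 0.97 tool [0.0075 0.1245 0.1349]
scene stop_block [ 0.8369 -0.1013  0.074 ] 0.18 tool [0.1857 0.1653 0.1338]
scene scale_clip [ 0.5436 -0.1352  0.011 ] 0.64 tool [-0.0932  0.0684  0.1964]
scene scale_clip [0.5339 0.1017 0.0358] 0.46 tool [ 0.0009 -0.1492  0.1715]
```

View pics/wrist1.png

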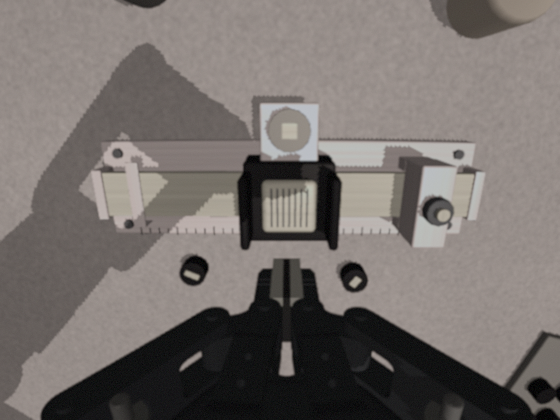

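The wrist view has the rail horizontal (foot edge near row 141 at both ends), so tool y is along it. The button is at (289,206), between the walls, and the stop is on the right at (428,210), which is +y. I'm descending until the fingertips are just into the button.

```bash
python3 -m jog '[0.001,0.003,0.04,0,0,0,1, 0.001,0.003,0.08,0,0,0,1, 0.001,0.003,0.1,0,0,0,1, 0.001,0.003,0.1,0,0,0,1, 0.001,0.003,0.105,0,0,0,1, 0.001,0.003,0.11,0,0,0,1, 0.001,0.003,0.112,0,0,0,1, 0.001,0.003,0.112,0,0,0,1, 0.001,0.003,0.112,0,0,0,1]'
```

```text
time_s: 4.9
eef_pos: [0.6011, -0.0344, 0.0962]
eef_rot: [0.001, 0.975, 0.224, 0.001]
wrist_force: [-1.0, 0.7, 6.1]
opening: -0.0
grasp_force: 3.0
```

```bash
python3 -m jog '[0,0,0.002,0,0,0,1, 0,0,0.004,0,0,0,1, 0,0,0.005,0,0,0,1, 0,0,0.006,0,0,0,1, 0,0,0.006,0,0,0,1]'
```

```text
time_s: 5.52
eef_pos: [0.6012, -0.0345, 0.091]
eef_rot: [0.001, 0.975, 0.224, 0.002]
wrist_force: [-2.5, 0.0, 11.3]
opening: 0.002
grasp_force: 5.8
```

```bash
python3 -m jog '[0,0,0.001,0,0,0,1, 0,0,0.001,0,0,0,1, 0,0.002,0.001,0,0,0,1, 0,0.005,0.001,0,0,0,1, 0,0.009,0.001,0,0,0,1, 0,0.013,0.001,0,0,0,1, 0,0.017,0.001,0,0,0,1, 0,0.021,0.001,0,0,0,1, 0,0.025,0.001,0,0,0,1, 0,0.025,0.001,0,0,0,1]'; python3 m.py 2 wrist scene
```

```text
time_s: 6.78
eef_pos: [0.6126, -0.0579, 0.0909]
eef_rot: [0.002, 0.975, 0.223, 0.002]
wrist_force: [-4.3, -1.8, 16.1]
opening: 0.002
grasp_force: 7.9
6.775 [ 0.61257129 -0.05793821  0.09092318] 0.00196558982996525 [-4.28104778 -1.81383929 16.10411313] 
 [[ 0.9    0.436  0.004]
 [ 0.436 -0.9   -0.002]
 [ 0.003  0.004 -1.   ]]
wrist button_top [ 0.6171 -0.0536  0.0668] 0.63 tool [ 0.0059 -0.002   0.0241]
wrist carriage_mid [ 0.6346 -0.0376  0.0628] 0.87 tool [ 0.0286 -0.0088  0.0282]
wrist stop_block [ 0.6556 -0.1415  0.0702] 0.86 tool [0.0023 0.0939 0.0211]
wrist scale_clip [0.5306 0.1001 0.0358] 0.82 tool [-0.0051 -0.1782  0.0544]
scene button_top [ 0.621  -0.0474  0.0685] 0.58 tool [ 0.0121 -0.0059  0.0224]
scene carriage_mid [ 0.6344 -0.0315  0.0585] 0.87 tool [ 0.0311 -0.0144  0.0325]
scene stop_block [ 0.6611 -0.1389  0.0697] 0.95 tool [0.0083 0.0939 0.0216]
scene scale_clip [ 0.6198 -0.0469  0.0717] 0.73 tool [ 0.0113 -0.0069  0.0192]
scene scale_clip [0.5338 0.0997 0.035 ] 0.62 tool [-0.0024 -0.1764  0.0552]
```

The carriage followed with the button bottomed (16 N down). About 40 mm remain.

```bash
python3 -m jog '[0,0.004,0,0,0,0,1, 0,0.008,0,0,0,0,1, 0,0.012,0,0,0,0,1, 0,0.016,0,0,0,0,1, 0,0.02,0,0,0,0,1, 0,0.024,0,0,0,0,1, 0,0.028,0,0,0,0,1, 0,0.031,0,0,0,0,1, 0,0.034,0,0,0,0,1, 0,0.034,0,0,0,0,1]'; python3 m.py 3 wrist
```

```text
time_s: 8.52
eef_pos: [0.6272, -0.0885, 0.0909]
eef_rot: [0.002, 0.975, 0.223, 0.002]
wrist_force: [-3.6, -1.9, 15.7]
opening: 0.002
grasp_force: 7.7
8.525 [ 0.62718362 -0.08852132  0.09092097] 0.0019489920492907578 [-3.59894578 -1.9254867  15.67731118] 
 [[ 0.9    0.436  0.004]
 [ 0.436 -0.9   -0.002]
 [ 0.003  0.004 -1.   ]]
wrist button_top [ 0.632  -0.0819  0.0656] 0.74 tool [ 0.0072 -0.004   0.0253]
wrist carriage_mid [ 0.652  -0.0672  0.062 ] 0.97 tool [ 0.0316 -0.0085  0.029 ]
wrist stop_block [ 0.6659 -0.1389  0.0713] 0.68 tool [0.0129 0.0621 0.0199]
```

```bash
python3 -m jog '[0,0.002,0,0,0,0,1, 0,0.004,0,0,0,0,1, 0,0.004,0,0,0,0,1]'; python3 -m jog '[0,0.001,0,0,0,0,1, 0,0.002,0,0,0,0,1, 0,0.002,0,0,0,0,1]'; python3 m.py 4 wrist
```

```text
time_s: 9.15
eef_pos: [0.6289, -0.092, 0.0909]
eef_rot: [0.002, 0.975, 0.224, 0.002]
wrist_force: [-4.9, -0.8, 16.2]
opening: -0.005
grasp_force: 7.8
time_s: 9.52
eef_pos: [0.6296, -0.0936, 0.0909]
eef_rot: [0.001, 0.975, 0.224, 0.002]
wrist_force: [-4.5, -0.3, 16.0]
opening: 0.001
grasp_force: 7.8
9.525 [ 0.62964651 -0.09364817  0.09091907] 0.0009604344444257007 [-4.54940343 -0.3314829  15.95387643] 
 [[ 0.9    0.436  0.004]
 [ 0.436 -0.9   -0.002]
 [ 0.002  0.004 -1.   ]]
wrist button_top [ 0.6374 -0.0856  0.0653] 0.67 tool [ 0.0104 -0.004   0.0256]
wrist carriage_mid [ 0.6517 -0.0733  0.0602] 0.71 tool [ 0.0286 -0.0088  0.0308]
wrist stop_block [ 0.6708 -0.139   0.0742] 0.69 tool [0.0172 0.0587 0.017 ]
```

View pics/wrist4.png

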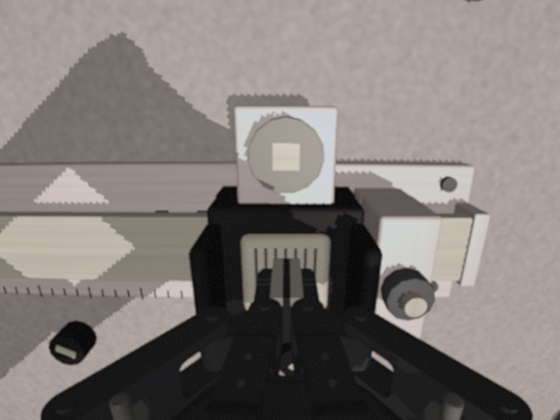

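Fingers are centred on the plate at (287,275). The carriage wall's right edge (380,280) almost reaches the stop's lower-left edge (380,300). I'll continue in small steps, watching the force along the rail.

```bash
python3 -m jog '[0,0.001,0,0,0,0,1, 0,0.002,0,0,0,0,1, 0,0.002,0,0,0,0,1]'; python3 -m jog '[0,0.001,0,0,0,0,1, 0,0.002,0,0,0,0,1, 0,0.002,0,0,0,0,1]';python3 -m jog '[0,0.001,0,0,0,0,1, 0,0.002,0,0,0,0,1, 0,0.002,0,0,0,0,1]'
```

```text
time_s: 10.15
eef_pos: [0.6305, -0.0955, 0.0909]
eef_rot: [0.002, 0.975, 0.224, 0.002]
wrist_force: [-4.9, 0.6, 15.6]
opening: 0.005
grasp_force: 7.8
time_s: 10.52
eef_pos: [0.6312, -0.0968, 0.0909]
eef_rot: [0.001, 0.975, 0.224, 0.001]
wrist_force: [-5.7, 1.0, 16.7]
opening: -0.001
grasp_force: 8.4
time_s: 10.9
eef_pos: [0.6314, -0.0971, 0.0909]
eef_rot: [-0.0, 0.975, 0.224, 0.001]
wrist_force: [-8.7, 7.2, 20.3]
opening: 0.003
grasp_force: 10.1
```

The along-rail force jumped from about 3 N to 10 N and motion stopped, so the carriage is against the stop. I'll lift straight up.

```bash
python3 -m jog '[0,0,-0.004,0,0,0,1, 0,0,-0.01,0,0,0,1, 0,0,-0.02,0,0,0,1, 0,0,-0.04,0,0,0,1, 0,0,-0.08,0,0,0,1, 0,0,-0.12,0,0,0,1, 0,0,-0.15,0,0,0,1, 0,0,-0.15,0,0,0,1, 0,0,-0.15,0,0,0,1]'; python3 m.py 5 wrist scene
```

```text
time_s: 12.02
eef_pos: [0.6302, -0.098, 0.2369]
eef_rot: [-0.0, 0.975, 0.223, -0.0]
wrist_force: [0.4, 0.4, -0.1]
opening: 0.002
grasp_force: 0.0
12.025 [ 0.63024565 -0.09803126  0.23687426] 0.0023599368888029887 [ 0.37293601  0.36078863 -0.14267242] 
 [[ 0.9    0.436 -0.001]
 [ 0.436 -0.9    0.   ]
 [-0.001 -0.    -1.   ]]
wrist button_top [ 0.6287 -0.0967  0.0713] 0.66 tool [-0.0007 -0.0018  0.1656]
wrist carriage_mid [ 0.6448 -0.0817  0.0695] 0.76 tool [ 0.0203 -0.0083  0.1674]
wrist stop_block [ 0.6249 -0.0965  0.0719] 0.58 tool [-0.0041 -0.0036  0.165 ]
wrist scale_clip [0.5343 0.1044 0.036 ] 0.92 tool [ 0.0019 -0.2239  0.201 ]
scene button_top [ 0.6332 -0.0911  0.0765] 0.92 tool [ 0.0058 -0.0049  0.1604]
scene carriage_mid [ 0.6032 -0.0232  0.0342] 0.7 tool [ 0.0084 -0.079   0.2027]
scene stop_block [ 0.6732 -0.1479  0.0763] 0.62 tool [0.017  0.0637 0.1605]
scene stop_block [0.716  0.1603 0.0469] 0.6 tool [ 0.1898 -0.1951  0.19  ]
scene scale_clip [0.5334 0.0999 0.0347] 0.76 tool [-0.0009 -0.2203  0.2023]
scene scale_clip [ 0.6448 -0.0765  0.068 ] 0.3 tool [ 0.0226 -0.013   0.1689]
```

View pics/wrist5.png

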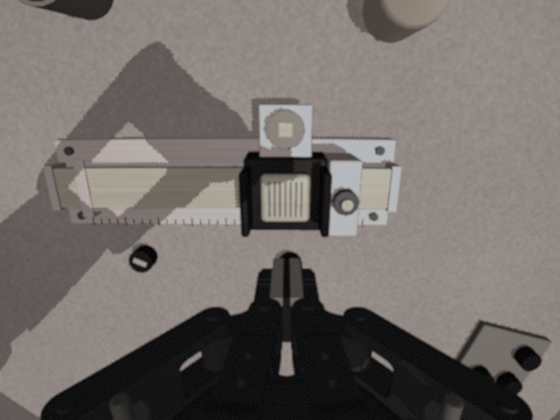

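View pics/scene5.png

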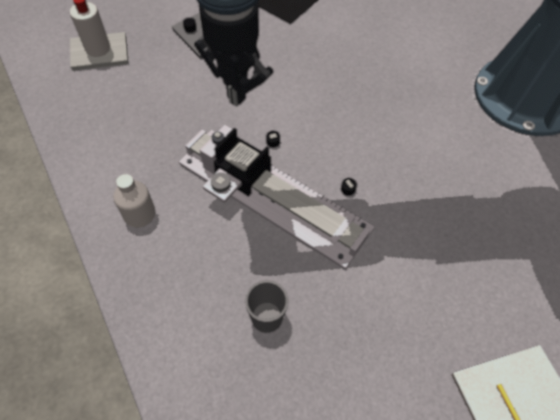

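The wrist view shows the carriage's right edge meeting the stop at column 329, with the button up at (286,198). In the scene view the mounts, bottle and beaker are at their original pixels, and the gripper is clear.

```bash
python3 -c "
from bench import *
print(hand_in())"
```

```text
the job is handed in; nothing more can be done
None
```

The job is handed in (no verdict returned): the carriage was slid against the stop block with the button held down throughout, then the button was let up, the arm moved clear, and the loose things were left where they stood, at about 12 s of the 48 s allowed.

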